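Swing the grinder's water spout over the disc and open its tap

ROBOT

A 6-joint arm with a two-finger parallel gripper is mounted at the origin on the work surface. World frame = base frame: x ahead of the robot, y to its left, z up, the work surface at z = 0. Lengths are in mm, angles in rad, forces in N, time in s.
With the tool pointing down it reaches from about 325 to 1000 mm from the base axis. Payload 5.1 kg.
Tool frame: the origin (TCP) lies at the very end of the fingers, on their centre line; the grasp point (between the pads) lies 19 mm behind it (r.pinch_z is the distance from the TCP to the grasp point, in mm); z points along the fingers, y is the line along which they close (so a half turn about z gives the same grasp; the last joint's range is limited). The gripper opens to 85 mm and grips with 20 to 120 N. Pads are 22 mm wide; open, the fingers measure 114 mm over their backs; the gripper's body (76 mm by 85 mm) begins 54 mm behind the grasp point. The pads swing forward as they close: fully open they stand 13 mm farther back than shut.
Start: joints at [-1.329, 0.124, 1.65, -0, 1.367, -0.083], TCP at [207.395, -616.013, 231.322] pointing down, gripper open.
Joint ranges: [-2.61, 2.61], [-1.02, 2.33], [0.03, 2.71], [-1.35, 4.49], [0.32, 2.68], [-2.91, 2.91]. Speed limits (rad/s): [2.57, 2.57, 3.14, 3.14, 3.14, 3.14].

INTERFACE

Orientations are given as a 3x3 rotation matrix whose columns are the frame's x, y, z axes.
In Python, from rig import r, solve_ik, optics, ticket, status gives the robot as it stands. Calls block until the motion is done:
- r.reach(position, orientation): joint-space move of the TCP to a pose.
- r.movel(position, orientation=None, v=150, max_force=None): straight line of the TCP; orientation=None keeps the orientation; v is the mean speed in mm/s. With max_force (N) it stops when the force on the tool has changed by that much, and returns True; else False.
- r.movej(angles): joint-space move.
- r.grip(opening, grip_force=None): finger opening in mm; grip_force is the grip in N (None keeps the last); returns when the fingers have stopped.
- r.hold(seconds).
- solve_ik(position, orientation): joint angles nearest the present ones, or None.
- optics.capture(name): name is "scene" or "side" or "wrist"; returns a dict with "img" (384x512x3 uint8, red, green, blue), "mtx" (3x3 intrinsics, pixels), "rvec" (rotation vector, rad) and "tvec" (3), from world to camera coordinates, as OpenCV has them. Camera axes: x right, y down, z forward; pixel columns grow to the right and rows downward; lengths in mm; the calibration is good to about 2 mm. The wrist camera is an equidistant fisheye: a pixel r from the principal point sees the ray r / f radians off the axis. A picture is of the moment at which its call begins. There is no depth.
A pose or a line that the arm cannot do raises r.MotionError and nothing moves.
- ticket.hand_in(): hands the job in; it is judged then, once.
Readings, each from a call of its own:
- status.current_time(): time.
- status.current_q(): joint angles.
- status.current_dq(): joint speeds.
- status.current_joint_efforts(): joint torques, N m.
- status.current_eef_pos(): TCP position.
- status.current_ee_rot(): TCP orientation.
- status.current_force(): force on the tool from outside, world axes, zero at the start.
- status.current_moment(): the same for the moment, N m.
- status.current_grip_width(): finger opening in mm.
- status.current_gripper_force(): force on a finger pad.
Only numpy, scipy, OpenCV 4.12 (cv2) and the standard library are available. Lean on these libraries where they do the work, as an engineer would, in place of code of your own. Each camera call takes 0.05 s, during which the arm holds its last target. There are 200 camera calls.

TASK

Set up the bench grinder for wet grinding while its water is still shut off at the wall: with one fingertip push the swivel spout's arm round until the nozzle is over the middle of the disc, and only then push the tap's blue lever round until it is fully open, in line with the pipe. Push gently, without gripping or lifting anything, and leave the bottles, glassware and specimens where they stand.

Things in the scene. Friction and masses are not known exactly. Their poses are not given: they have to be found in the camera images.
- grinder: white bench grinder, fixed, 380 mm deep (x) by 400 wide (y), deck 185 mm above the table; origin on the table under the disc's middle; +x to its rear (away from the robot at yaw 0), +y to its left. Black bowl lip 250 mm across, 10 mm above the deck. Rear deck, at x = 158 mm: spout post at y = 130, tap at y = -80, on a 14 mm copper pipe running along y, its axis 24 mm above the deck
- disc_middle (a point): middle of the dark abrasive disc, marked by a small white dot, on its upper face, 156 mm above the table
- spout (a joint): angle (rad) of the swivel spout about its upright post, counter-clockwise from above positive: 0 with the nozzle exactly over the disc's middle; negative (stop at -1.45) when swung out over the grinder's left side; positive (stop at +1.0) past the middle, towards the rear deck. Starts between -1.3 and -0.8. Takes about 0.3 N m and stays where it is left
- spout_pivot (a point): point on the post's axis at the height of the spout's arm axis (285 mm above the table)
- spout_arm (a point): point on the axis of the spout's straight level steel arm (tube 15 mm thick, axis 285 mm above the table), 130 mm out from the post's axis; the point's x axis points along the arm from the post to the nozzle
- spout_nozzle (a point): centre of the lower end of the black nozzle (19 mm across) that hangs from the end of the arm, 205 mm out from the post's axis, 243 mm above the table
- tap (a joint): angle (rad) of the quarter-turn tap lever about its upright axis, counter-clockwise from above positive: 0 closed, lever across the pipe, pointing to the grinder's front over the bowl; 1.57 (a hard stop) fully open, lever in line with the pipe, pointing to the grinder's right (-y). Starts between 0 and 0.2. Takes about 0.25 N m and stays where it is left
- tap_axis (a point): point on the tap lever's turning axis at the lever's mid height (240 mm above the table)
- tap_tip (a point): end of the tap lever, 80 mm out from its turning axis, at its mid height (240 mm above the table); the blue sleeve covers the outer 58 mm and is 14 mm wide, 10 mm high; the point's x axis points outward along the lever
- mount_black: black resin specimen mount, 30 mm across, 20 mm high, standing on the grinder's deck beside the bowl (185 mm above the table); loose bystander; origin at the centre of its underside
- mount_green: green resin specimen mount, 30 mm across, 20 mm high, standing on the grinder's deck beside the bowl (185 mm above the table); loose bystander; origin at the centre of its underside
- suspension: white bottle of polishing suspension, blue cap, 52 mm across, 125 mm high; loose bystander; origin at the centre of its underside
- alcohol: clear bottle, red cap, 64 mm across, 150 mm high; loose bystander; origin at the centre of its underside
- dish: shallow glass dish, 90 mm across, 18 mm high; loose bystander; origin at the centre of its underside
- holder: heavy steel specimen-holder ring, 80 mm across, 22 mm high; loose bystander; origin at the centre of its underside
- beaker: glass beaker, 72 mm across, 90 mm high; loose bystander; origin at the centre of its underside

How it is judged:
By the outcome, as a careful person would: the job done as asked, in the order asked, and still so for the second after the job is handed in, with the robot touching nothing.
It also fails if it takes over 56 s, if anything falls off the work surface, if the arm or the gripper's body presses on something with over 40 N, if the wrist force passes 120 N, or if a joint passes its speed limit or range.

## Working session

There is one attempt and no reset: what is moved stays moved. The work goes in short steps, each a Python script; the robot and the scene stay as the last script left them, time stands still between calls to the robot, and variables do not carry over. Pictures are saved under pics/ and viewed, at most 10 in all, crops included, and the job is handed in when it is done.

```bash
mkdir -p pics
python3 - <<'E'
from rig import r,optics,status
import cv2
for n in("scene","side"):
    c=optics.capture(n); cv2.imwrite(f"pics/{n}0.png",cv2.resize(c["img"][:,:,::-1],(800,600),interpolation=cv2.INTER_CUBIC)); print(n,c["mtx"],c["rvec"],c["tvec"])
print(status.current_time(),status.current_grip_width())
E
```

```text
scene [[351.62246517   0.         255.91699345]
 [  0.         351.62246517 191.18786167]
 [  0.           0.           1.        ]] [ 0.63455045  2.51123725 -1.30678822] [ 449.02185001   40.16317875 1675.87138719]
side [[455.53034502   0.         242.3585668 ]
 [  0.         455.53034502 193.4591328 ]
 [  0.           0.           1.        ]] [ 0.3102921  -2.85641707  1.03400615] [ 491.84837055  202.33572229 1524.08200282]
0.1 85.56160369019855
```

View pics/scene0.png

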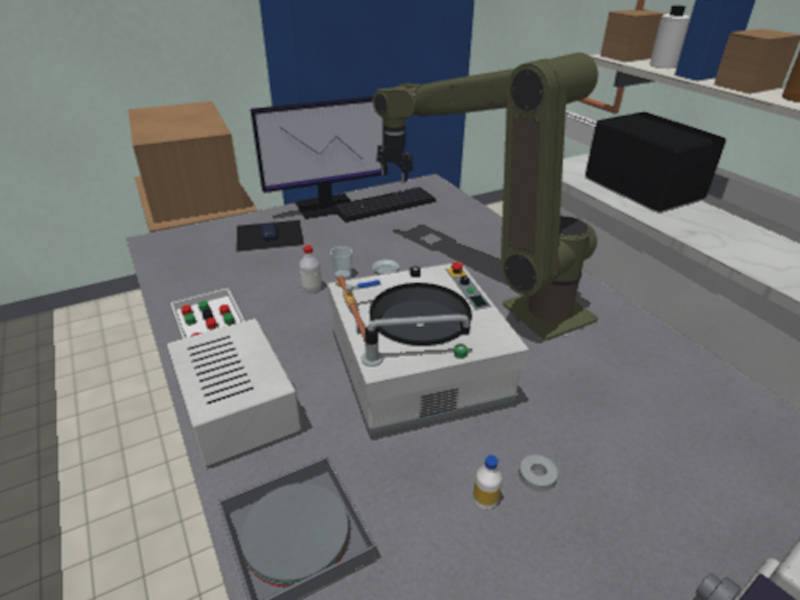

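View pics/side0.png

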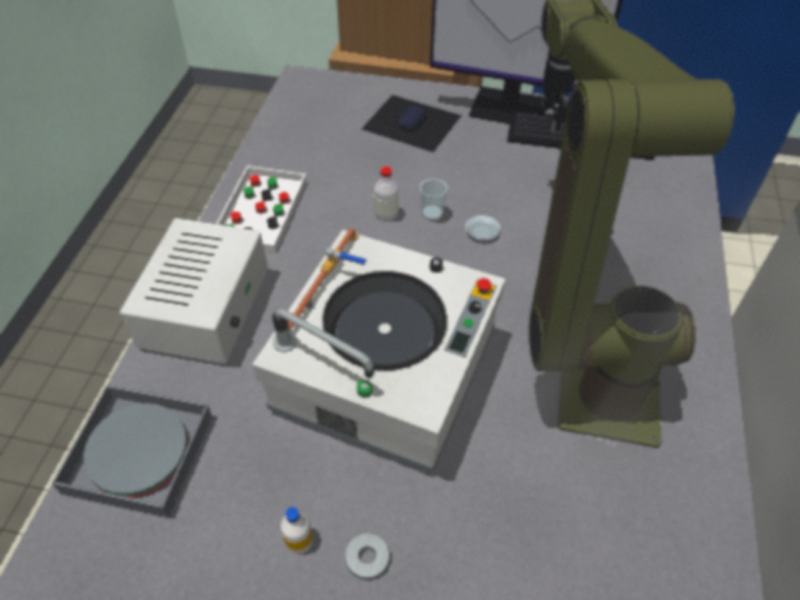

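Both views show the grinder. In the side view the disc dot is at (385,328), the spout post at (284,335), the nozzle at (369,372), and the blue lever at (352,259). The green mount sits just beyond the nozzle at (365,388). I'll zoom in for accurate pixels.

Run:
```python
import cv2
from rig import optics
import numpy as np
for n,(u,v,w,h) in dict(side=(160,140,170,160//1-20),scene=(205,160,135,101)).items():
    im=np.mean([optics.capture(n)["img"].astype(float) for _ in range(4)],0).astype('uint8')
    k=800/w if n=="scene" else 4.7
    k=int(k); c=cv2.resize(im[v:v+h,u:u+w,::-1],None,fx=k,fy=k,interpolation=cv2.INTER_CUBIC)
    cv2.imwrite(f"pics/{n}1.png",c);print(n,u,v,k,c.shape)
```

```text
side 160 140 4 (560, 680, 3)
scene 205 160 5 (505, 675, 3)
```

View pics/side1.png

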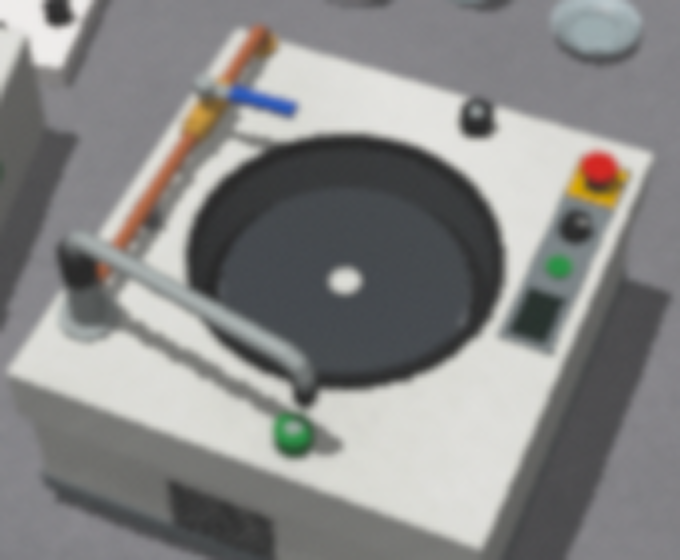

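View pics/scene1.png

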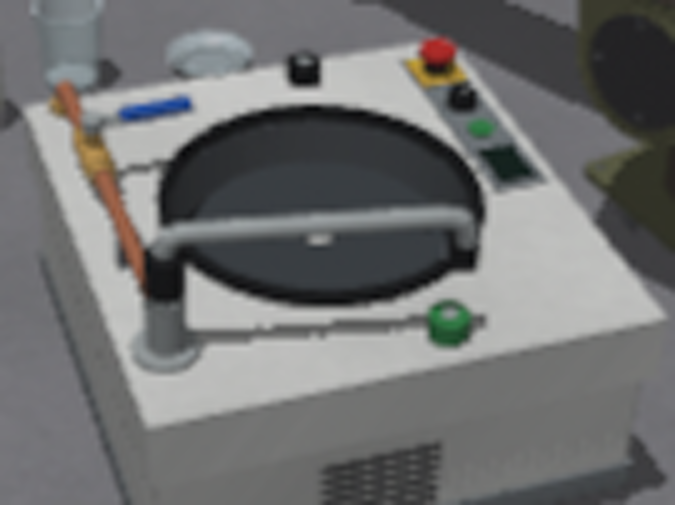

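```bash
cat > fit.py <<'E'
import numpy as np,cv2
from scipy.optimize import least_squares
def model(p):
    X,Y,w,s,t,cx,cy=p; a0=np.arctan2(-130,-158)+s
    L=dict(dot=(0,0,156),flange=(158,130,187),pivot=(158,130,285),
      noz=(158+205*np.cos(a0),130+205*np.sin(a0),243),axis=(158,-80,240),
      tip=(158-80*np.cos(t),-80-80*np.sin(t),240),
      rr=(cx+190,cy-200,185),fr=(cx-190,cy-200,185),fl=(cx-190,cy+200,185),rl=(cx+190,cy+200,185))
    c,S=np.cos(w),np.sin(w)
    return {k:np.array((X+c*x-S*y,Y+S*x+c*y,z)) for k,(x,y,z) in L.items()}
def fit(obs,cams,p0=(600,0,0,-1,.1,0,0)):
    def res(p):
        m=model(p);o=[]
        for n,d in obs.items():
            c=cams[n];ks=list(d)
            q=cv2.projectPoints(np.array([m[k] for k in ks]),c["rvec"],c["tvec"],c["mtx"],None)[0][:,0]
            o.append((q-np.array([d[k] for k in ks])).ravel())
        return np.concatenate(o)
    f=least_squares(res,p0,loss="soft_l1");return f.x,res(f.x)
E
cat > a.py <<'E'
from rig import optics
from fit import *
np.set_printoptions(precision=2,suppress=True)
raw=dict(side=(160,140,4,dict(dot=(345,280),flange=(86,320),noz=(303,400),tip=(296,109),axis=(212,90),rr=(243,25),fr=(652,154),fl=(485,548),rl=(8,372))),
 scene=(205,160,5,dict(dot=(318,239),flange=(165,350),noz=(462,266),tip=(190,103),axis=(92,122),rl=(150,428),fl=(665,318),rr=(25,112),fr=(430,42))))
obs={n:{k:(u+(x+.5)/f-.5,v+(y+.5)/f-.5) for k,(x,y) in d.items()} for n,(u,v,f,d) in raw.items()}
cams={n:optics.capture(n) for n in obs}
best=min((fit(obs,cams,(600,0,w,-1,.1,0,0)) for w in (-.6,0,.6)),key=lambda b:(b[1]**2).sum())
p,e=best;print(p);print(e.reshape(-1,2))
for k,v in model(p).items():print(k,v)
np.save("p.npy",p)
E
python3 a.py
```

```text
[481.97  39.02  -0.19  -0.88   0.08  -0.65  -3.26]
[[-0.07  0.92]
 [ 0.43 -0.33]
 [ 0.64  0.42]
 [ 0.26  0.38]
 [-1.98 -0.5 ]
 [-1.21  0.76]
 [ 0.82 -0.06]
 [-0.18  0.37]
 [ 0.15  0.24]
 [-0.19 -0.75]
 [-0.17  0.01]
 [ 0.28 -0.01]
 [-0.33 -0.17]
 [-0.39  0.22]
 [-1.03 -0.33]
 [-0.08 -0.27]
 [-0.69 -1.34]
 [ 2.99 -0.85]]
dot [481.97  39.02 156.  ]
flange [661.77 136.68 187.  ]
pivot [661.77 136.68 285.  ]
noz [471.26 212.38 243.  ]
axis [621.92 -69.51 240.  ]
tip [542.39 -60.83 240.  ]
rr [ 629.31 -196.48  185.  ]
fr [ 256.21 -124.38  185.  ]
fl [332.11 268.36 185.  ]
rl [705.21 196.25 185.  ]
```

```bash
cat > h.py <<'E'
from rig import r,solve_ik,optics,status,ticket
from fit import *
np.set_printoptions(precision=3,suppress=True)
p=np.load("p.npy");m=model(p)
Z=np.array([0,0,-1.])
def ori(y): y=np.array([y[0],y[1],0])/np.hypot(*y[:2]); return np.column_stack([np.cross(y,Z),y,Z])
def pose(c,ang,rad,d,z,sgn=1):
    "finger at radius rad along ang from c, distance d behind (clockwise of) it"
    e=np.array([np.cos(ang),np.sin(ang)]);n=np.array([-e[1],e[0]])
    return np.append(c[:2]+rad*e-d*n,z),ori(sgn*n)
def sang(s): return p[2]+np.arctan2(-130,-158)+s
def tang(t): return p[2]-np.pi+t
def rep(): print(status.current_time(),status.current_eef_pos(),status.current_force())
E
python3 - <<'E'
from h import *
for sg in(1,-1):
    print(sg,[solve_ik(*pose(m["pivot"],sang(s),130,20,262,sg)) for s in(p[3],0)],[solve_ik(*pose(m["axis"],tang(t),60,20,234,sg)) for t in(p[4],1.57)])
E
```

```text
1 [array([ 0.263, -0.037,  1.765, -0.   ,  1.414,  2.212]), array([ 0.071, -0.125,  1.848, -0.   ,  1.419,  1.145])] [array([-0.171, -0.063,  1.837, -0.   ,  1.368,  1.508]), array([-0.297,  0.022,  1.754, -0.   ,  1.366, -0.105])]
-1 [array([ 0.263, -0.037,  1.765, -0.   ,  1.414, -0.929]), array([ 0.071, -0.125,  1.848, -0.   ,  1.419, -1.997])] [array([-0.171, -0.063,  1.837, -0.   ,  1.368, -1.633]), None]
```

Run:
```python
from h import *
r.grip(0)
r.movel(status.current_eef_pos()+[0,0,200],v=250)
P,R=pose(m["pivot"],sang(p[3]),130,55,440)
r.reach(P,R); rep()
P[2]=262; r.movel(P,v=150); rep()
P2,_=pose(m["pivot"],sang(p[3]),130,0,262)
print(r.movel(P2,v=30,max_force=1.5)); rep()
n=R[:2,1]; q=status.current_eef_pos()[:2]-m["pivot"][:2]
print("contact d",-(q@n))
cv2.imwrite("pics/c.png",np.hstack([optics.capture("side")["img"][140:290,150:330],optics.capture("scene")["img"][140:290,200:380]])[:,:,::-1].repeat(2,0).repeat(2,1))
```

```text
5.5417 [561.543 235.213 439.952] [-0.207 -0.612 -0.768]
6.875 [561.9   235.994 263.481] [0.796 0.146 0.313]
True
8.0583 [547.25  201.104 261.455] [-0.913  0.347  0.225]
contact d 17.582192881849
```

View pics/c.png

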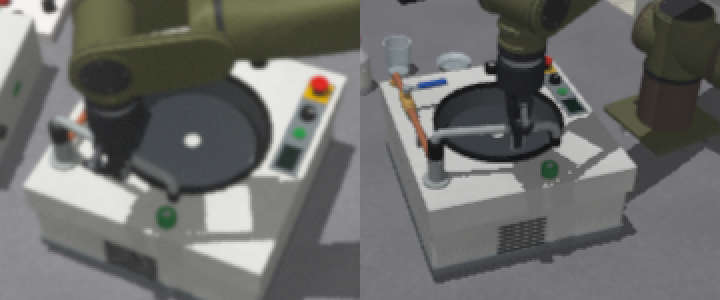

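The finger is on the arm's outer (left) side, clear of the green mount. I'll push along the arc to just short of the middle, then measure.

Run:
```python
from h import *
for s in np.linspace(p[3],-0.12,8)[1:]:
    if r.movel(*pose(m["pivot"],sang(s),130,18,262),v=60,max_force=12): print("stopped",s);break
    f=status.current_force(); print(s,f)
rep()
P,R=pose(m["pivot"],sang(s),130,60,262); r.movel(P,v=150); P[2]=440; r.movel(P,v=250)
r.reach([330,330,480],R); rep()
c=optics.capture("side")["img"][140:280,160:330]; d=optics.capture("scene")["img"][160:261,205:340]
cv2.imwrite("pics/s2.png",cv2.resize(c[30:120,10:150,::-1],None,fx=5,fy=5,interpolation=2))
cv2.imwrite("pics/d2.png",cv2.resize(d[...,::-1],None,fx=5,fy=5,interpolation=2))
```

```text
-0.7678544816336637 [ 0.717 -0.268 -0.625]
-0.6598787346947197 [ 1.15   0.258 -0.625]
-0.5519029877557757 [-1.026  0.892 -0.22 ]
-0.4439272408168318 [ 0.422  0.377 -0.718]
-0.3359514938778879 [-0.251 -0.063 -0.263]
-0.22797574693894396 [ 0.264  0.166 -0.247]
-0.12 [ 0.093 -0.169 -0.373]
10.8417 [534.402 105.608 261.987] [ 0.093 -0.169 -0.373]
13.175 [330.467 329.655 478.897] [ 1.756 -0.46  -0.11 ]
```

View pics/s2.png

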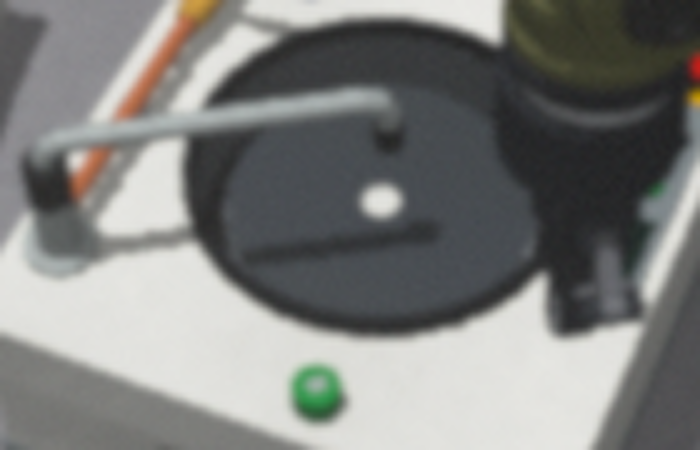

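View pics/d2.png

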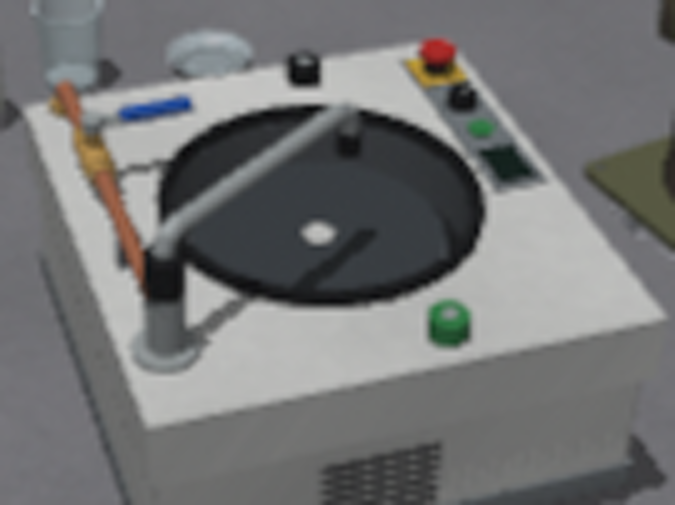

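The nozzle is still short of the middle. Its lower end is at (390,152) in the side crop and (348,155) in the scene crop. The dot is at (381,201) and (318,233). Next I'll refit.

```bash
sed -i 's/dot=(318,239)/dot=(318,233)/; s/noz=(462,266)/noz=(348,156)/; s/noz=(303,400)/noz=(430-0,274)/; s/axis=([0-9,]*),*//g' a.py
# side crop2 (x5, origin 170,170) -> crop1 (x4, origin 160,140)
python3 - <<'E'
f=lambda x,y:(round(((x+.5)/5+10)*4-.5,1),round(((y+.5)/5+30)*4-.5,1))
print(f(390,152),f(381,201))
s=open('a.py').read().replace("noz=(430-0,274)","noz=%s"%(f(390,152),)).replace("dot=(345,280)","dot=%s"%(f(381,201),))
open('a.py','w').write(s)
E
sed -i 's/-1,.1,0,0/-.1,.1,0,0/' a.py; python3 a.py
```

```text
(351.9, 241.5) (344.7, 280.7)
[482.33  38.71  -0.19  -0.13   0.08  -0.8   -2.92]
[[-0.08  0.65]
 [ 0.39 -0.27]
 [-0.02 -0.32]
 [ 0.06  0.32]
 [-1.52  0.82]
 [ 0.6  -0.24]
 [ 0.01  0.28]
 [ 0.14  0.45]
 [-0.31  0.43]
 [-0.15  0.06]
 [ 0.52 -0.19]
 [-0.5  -0.14]
 [-0.86 -0.21]
 [-0.06 -0.37]
 [-0.86 -1.21]
 [ 2.76 -0.87]]
dot [482.33  38.71 156.  ]
flange [661.82 136.93 187.  ]
pivot [661.82 136.93 285.  ]
noz [470.52  63.23 243.  ]
axis [622.62 -69.38 240.  ]
tip [543.06 -60.95 240.  ]
rr [ 630.32 -195.96  185.  ]
fr [ 257.   -125.02  185.  ]
fl [331.67 267.94 185.  ]
rl [704.99 197.01 185.  ]
```

Run:
```python
from h import *
P,R=pose(m["pivot"],sang(-.12),130,50,440); r.reach(P,R)
P[2]=262; r.movel(P,v=150)
for s,d in((-.12,30),(-.06,17),(0,17)):
    print(r.movel(*pose(m["pivot"],sang(s),130,d,262),v=60,max_force=12))
rep()
P,R=pose(m["pivot"],sang(0),130,60,262); r.movel(P,v=150); P[2]=440; r.movel(P,v=250)
r.reach([330,330,480],R); rep()
I=[np.mean([optics.capture(n)["img"].astype(float) for _ in range(4)],0).astype('uint8') for n in("side","scene")]
g=[cv2.resize(i[v:v+60,u:u+65,::-1],None,fx=6,fy=6,interpolation=2) for i,(u,v) in zip(I,((210,180),(235,175)))]
cv2.imwrite("pics/e.png",np.hstack(g))
q=dict(m);c=dict(side=optics.capture("side"),scene=optics.capture("scene"))
pp=p.copy()
for s in(-.05,0,.05):
  pp[3]=s
  for n,(u,v) in dict(side=(210,180),scene=(235,175)).items():
    w=cv2.projectPoints(np.array([model(pp)["noz"],m["dot"]]),c[n]["rvec"],c[n]["tvec"],c[n]["mtx"],None)[0][:,0]
    print(s,n,((w-[u,v]+.5)*6-.5).ravel())
```

```text
False
False
False
17.05 [539.65   89.52  261.997] [-0.044  0.485  0.514]
19.425 [330.492 329.615 479.011] [ 0.233 -0.318  0.403]
-0.05 side [221.423  94.961 216.826 185.192]
-0.05 scene [218.472  86.377 199.843 192.279]
0 side [216.225  79.945 216.826 185.192]
0 scene [204.541  81.039 199.843 192.279]
0.05 side [210.108  65.288 216.826 185.192]
0.05 scene [190.284  76.123 199.843 192.279]
```

View pics/e.png

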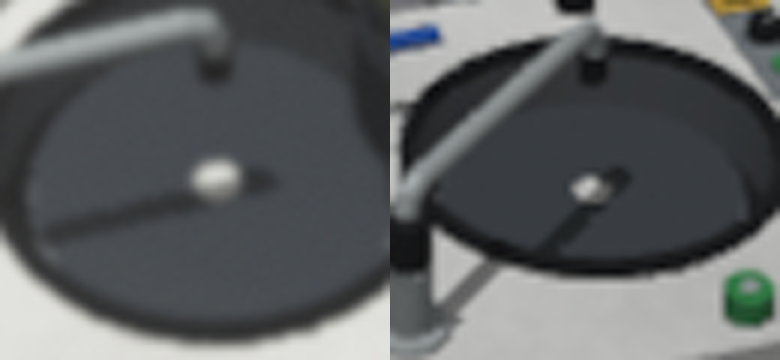

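The nozzle is over the dot: its bottom is at (215,80) in the left half and (592,79) in the right half, which matches the model at s≈0. The tap is next.

Run:
```python
from h import *
t0=p[4]; A=m["axis"]
P,R=pose(A,tang(t0),58,45,440); r.reach(P,R); P[2]=231; r.movel(P,v=150); rep()
for t in [t0]+list(np.linspace(t0,1.63,12)[1:]):
    st=r.movel(*pose(A,tang(t),58,20 if t==t0 else 17,231),v=50,max_force=12)
    if st: print("stop",t);break
rep()
P=status.current_eef_pos(); P2,_=pose(A,tang(1.57),58,60,231); r.movel(P2,v=120); P2[2]=440; r.movel(P2,v=250)
r.reach([330,-330,480],R); rep()
I=[optics.capture(n)["img"] for n in("side","scene")]
g=[cv2.resize(i[v:v+110,u:u+130,::-1],None,fx=3,fy=3,interpolation=2) for i,(u,v) in zip(I,((160,140),(205,155)))]
cv2.imwrite("pics/f.png",np.hstack(g))
```

```text
23.0333 [570.337 -18.6   232.333] [-0.76   0.211  0.493]
stop 1.63
27.1167 [ 591.98  -123.042  230.004] [-5.289  0.73   3.183]
29.775 [ 330.364 -329.71   479.085] [-1.711  0.511 -1.224]
```

View pics/f.png

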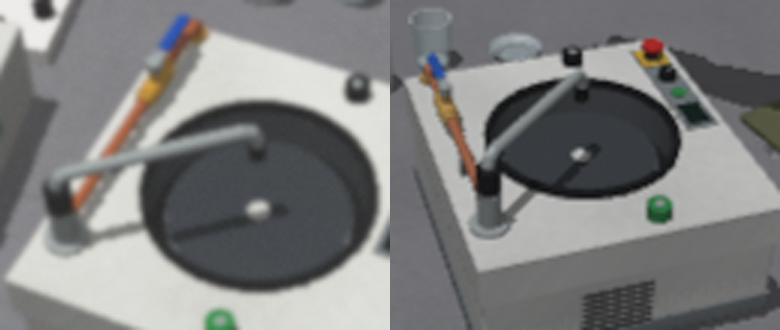

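The lever now lies along the pipe, from (178,35) in the side view. I'll check its exact angle numerically from the blue centroid and principal axis.

Run:
```python
from h import *
pj=lambda c,X:cv2.projectPoints(np.array(X,float),c["rvec"],c["tvec"],c["mtx"],None)[0][:,0]
for n,(u,v,w,h) in dict(side=(190,140,60,30),scene=(205,160,35,30)).items():
    c=optics.capture(n); i=c["img"][v:v+h,u:u+w].astype(int)
    wt=np.clip(i[...,2]-np.maximum(i[...,0],i[...,1])-25,0,None); ys,xs=np.nonzero(wt);k=wt[ys,xs]
    cen=np.average(np.c_[xs,ys],axis=0,weights=k)+[u,v]
    C=np.cov(np.c_[xs,ys].T,aweights=k); e=np.linalg.eigh(C)[1][:,1]
    print(n,len(k),"cen",cen,"dir",np.degrees(np.arctan(e[1]/e[0])))
    for t in(1.4,1.5,1.57):
        a=tang(t);pt=[np.append(m["axis"][:2]+q*np.array([np.cos(a),np.sin(a)]),242) for q in(22,51,80)]
        w3=pj(c,pt);dd=w3[2]-w3[0];print(t,w3[1],np.degrees(np.arctan(dd[1]/dd[0])))
```

```text
side 67 cen [217.37  150.217] dir -56.00842288175852
1.4 [219.433 151.778] -46.146873617413064
1.5 [218.127 151.238] -52.13654071262244
1.57 [217.169 150.918] -56.575272529159456
scene 32 cen [219.86  176.626] dir 64.57365501035535
1.4 [221.59  176.694] 83.2700176774092
1.5 [220.293 176.815] 73.06169943394427
1.57 [219.396 176.941] 66.2467350044991
```

```bash
python3 -c "
from rig import ticket
print(ticket.hand_in())"
```

```text
the job is handed in; nothing more can be done
None
```

The job is handed in: I pushed the spout round so the nozzle is over the disc's middle, within about 0.02 rad by camera, then pushed the tap lever to its open stop, in line with the pipe. Nothing else was moved in the camera views I checked, though the bottles and steel ring were out of the last picture.

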